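Torque the pressure-vessel cap with the break-over wrench

TASK

Take the break-over torque wrench from its stand, put its ring right down over the hexagon cap of the pressure vessel, and turn the cap clockwise (seen from above) until the wrench's hinge clearly breaks over. Stop there: do not keep turning until the handle meets its stop, and do not force the wrench. Then take the wrench off and lay it back in its stand, leaving the other things on the bench alone.

Things in the scene. Friction and masses are not known exactly. Their poses are not given: they have to be found in the camera images.
- vessel: Small steel pressure vessel upright in a holder fixed to the bench: base plate 130 x 110 mm, clamp collar, body 68 mm wide. Origin: centre of the underside, on the cap's axis. On top sits its cap: a round knurled skirt 61 mm wide (top 80 mm above the bench), the hexagon, then a boss 20 mm wide up to 105 mm.
- cap_hex (a point): The cap's hexagon: 44 mm across flats, 80 to 96 mm above the bench, upper 3 mm bevelled inward by 3 mm. Point on the cap's axis, 87 mm above the bench: the wrench's ring is fully home when its centre is here. z up, the turning axis; x square out of a flat, so flats face every 60 degrees from x.
- cap_corner (a point): A corner of the cap's hexagon, 25 mm from its axis, 93 mm above the bench; goes round with the cap. The cap tightens clockwise seen from above. It first turns evenly against about 0.35 N m, does not turn back by itself, and comes tight after a further 0.25 to 0.85 rad: where exactly differs each time and cannot be seen, only felt.
- wrench_grip (a point): Middle of the black sleeve of the click-type (break-over) torque wrench, where the hand goes, 135 mm behind the ring's centre, at half height. The straight flat-sided handle, 20 x 20 mm in section, runs from 64 to 259 mm behind the ring's centre; mass centre 111 mm behind it; about 0.24 kg. x along the handle toward the ring, z up.
- wrench_ring (a point): Centre of the wrench's ring head: 65 mm outside, 14 mm thick, through hole a hexagon 46.6 mm across flats, its flats facing every 60 degrees from x; goes over the cap's hexagon and comes down on the skirt. x from the hinge pin to the ring, z up. The head swings on the handle about an upright pin 43 mm behind this point.
- wrench: The wrench's handle; origin at the ring's centre while the wrench is straight. A spring keeps handle and head in line until the moment at the pin is about 0.85 N m (up to 9 N sideways at the sleeve, cap tight). Then the handle breaks over: it swings on clockwise about the pin, head and cap still, moment falling to half at 0.25 rad; hard stop at 0.36 rad. Straightens when let back.
- stand_seat (a point): Where the middle of the sleeve lies when the wrench rests in its stand: 45 mm above the bench. Stand fixed, a tall analyzer 100 mm beyond it: foot plate 184 x 62 mm (top at 10 mm), two black saddles 50 mm before and 90 mm behind this point, with slots 25 mm wide and 22 mm deep, flared above up to 67 mm over the bench. x along it, as the wrench's x at the start.
- timer: A bystander: a light grey bench timer, 60 x 70 mm and 22 mm high; origin at the centre of its underside.
- cup_a: A bystander: a white specimen cup with an orange-yellow lid, 64 mm wide, 71 mm high; origin at the centre of its underside.
- forceps: A bystander: a pair of steel forceps lying flat, 133 mm long, 9 mm high; origin at the centre of its underside.
- marker: A bystander: a felt marker lying flat, 133 mm long, 12 mm thick; origin at the centre of its underside.
- vial: A bystander: a small dark glass vial, 25 mm wide, 48 mm high; origin at the centre of its underside.

How it is judged:
By the outcome, as a careful person would: the job done as asked, in the order asked, and still so for the second after the job is handed in, with the robot touching nothing.
It also fails if it takes over 72 s, if anything falls off the work surface, if the arm or the gripper's body presses on something with over 40 N, if the wrist force passes 120 N, or if a joint passes its speed limit or range.

ROBOT

A 7-joint arm with a two-finger parallel gripper is mounted at the origin on a cart in front of the work surface, level with it; the furniture and walls round the work are solid. World frame = base frame: x ahead of the robot, y to its left, z up, the work surface at z = 0. Lengths are in m, angles in rad, forces in N, time in s.
With the tool pointing down it reaches from about 0.425 to 0.925 m from the base axis. Payload 6.8 kg.
Tool frame: the origin (TCP) lies at the very end of the fingers, on their centre line; the grasp point (between the pads) lies 19 mm behind it (bot.grasp_offset is the distance from the TCP to the grasp point, in m); z points along the fingers, y is the direction in which the jaws open and shut (so a half turn about z gives the same grasp; the last joint's range is limited). The gripper opens to 85 mm and grips with 20 to 120 N. Pads are 22 mm wide; open, the fingers measure 114 mm over their backs; the gripper's body (76 mm by 85 mm) begins 54 mm behind the grasp point. The pads swing forward as they close: fully open they stand 13 mm farther back than shut.
Start: joints at [1.201, 0.477, 0.022, 1.555, -0.011, 1.109, -0.083], TCP at [0.175, -0.652, 0.231] pointing down, gripper open.
Joint ranges: [-2.96, 2.96], [-0.34, 2.1], [-1.41, 1.46], [0.24, 2.44], [-1.37, 4.51], [0.17, 1.92], [-2.96, 2.96]. Speed limits (rad/s): [2.39, 2.39, 3.14, 3.14, 3.14, 3.14, 3.14].

INTERFACE

Orientations are given as a unit quaternion [w, x, y, z].
In Python, from station import monitor, cams, bot, finder gives the robot as it stands.
- The arm moves only by the tool jog_arm, never from a script. Its argument "plan" is a list of rows, each an object of numbers: "x", "y", "z": the shift along the tool's x, y, z as a fraction of full scale; "wx", "wy", "wz": the turn, a rotation vector about the tool's x, y, z as a fraction of full scale. A call has 1 to 12 rows; each row is the pose to reach, as a shift and turn from the pose measured when the call began, along the tool's axes at that moment, turning the shorter way round; what a row does not reach only later rows make up. Full scale, the value 1, is 20 cm for a shift and 180 degrees for a turn. A row lasts 1/12 s, in which the tool goes at most 41.7 mm and 7.16 degrees, less where a joint would pass 70% of its speed; a pose out of reach is approached as far as the arm can. A call with a number of a shift or a turn outside -1 to 1 is refused whole. A call with a gripper value outside its range is refused whole. "hand" is the opening, from -1 (shut) to 1 (fully open), set as the call begins (left out, the last holds). The fingers move at their own pace and stop on an object; "grip_force" is the grip in N (left out, the last holds). Time passes only in rows, so rows that repeat a pose let the fingers close. It gives the time, the measured TCP pose, the force and the opening at its end, in the units of the state.
- monitor.get_obs(): the state, without advancing time (a new reading comes with each control period).
- cams.read_camera(name): name is "scene" or "top" or "wrist"; returns the picture (480x640x3 uint8, red, green, blue); there is no depth.
- cams.get_calibration(name): a dict with "fx", "fy", "cx", "cy" (pixels), "extrinsics" (4x4, takes a point from world to camera coordinates). Camera axes: x right, y down, z forward; pixel columns grow to the right and rows downward; lengths in m; the calibration is good to about 2 mm. A picture is of the moment at which its call begins: read the wrist's pose just before it. get_calibration takes no time and is no camera call; for the wrist camera it gives the pose at the moment of the call.
- bot.hand_in(): hands the job in, once; it reports no verdict.
Trained networks look in the newest picture that a camera, given by its name, has taken for a name from the list of things; names that differ only in an ending like _2 or _b are one class to them, and where a whole thing is asked for, a point or a joint stands for the part that bears it (a point fixed in the world has none). Each returns a list of dicts, best first, with "confidence" (0 to 1); they miss things now and then, are a little off and sometimes report something else, mostly with a low value. They report only what shows in the picture. A call takes as long as a camera call.
- finder.find_in(camera, target): "bbox" ([left, top, width, height] in pixels, round what is visible of it).
- finder.place_of(camera, target): "location" ([column, row] in pixels: a listed point, or the origin of a listed thing).
The state is a dict: "t": time; "q": joint angles; "joint_vel": joint speeds; "joint_torque": joint torques, N m; "eef_pos": TCP position; "tool_rot": TCP orientation; "contact_force": force on the tool from outside, world axes, zero at the start; "torque": the same for the moment, N m; "gripper_width": opening from 0.0 (shut) to 1.0 (fully open).
Only numpy, scipy, OpenCV 4.12 (cv2) and the standard library are available. Lean on these libraries where they do the work, as an engineer would, in place of code of your own. Each camera call takes 0.05 s, during which the arm holds its last target. There are 200 camera calls.

## Working session

There is one attempt and no reset: what is moved stays moved. The work goes in short steps, Python scripts to look and compute and a tool call to move; the robot and the scene stay as the last step left them, time stands still between calls to the robot, and variables do not carry over. Pictures are saved under pics/ and viewed, about 8 in all and at most 12, crops included, and the job is handed in when it is done.

Besides the shell and the picture viewer there is one more tool, called as a command line: name --argument value ..., lists and objects as JSON in quotes. jog_arm: Moves the arm, as the interface text tells. Shift numbers are shares of 20 cm and turn numbers shares of 180 degrees, none past 1 either way. Its arguments: {"type":"object","properties":{"plan":{"type":"array","items":{"type":"object","properties":{"x":{"type":"number","minimum":-1,"maximum":1},"y":{"type":"number","minimum":-1,"maximum":1},"z":{"type":"number","minimum":-1,"maximum":1},"wx":{"type":"number","minimum":-1,"maximum":1},"wy":{"type":"number","minimum":-1,"maximum":1},"wz":{"type":"number","minimum":-1,"maximum":1}}}},"hand":{"type":"number"},"grip_force":{"type":"number"}},"required":["plan"]}

```bash
ls; mkdir -p pics
cat > h.py <<'E'
import numpy as np,cv2
from scipy.spatial.transform import Rotation as R
from station import monitor,cams,bot,finder
def snap(c,f=None):
    im=cams.read_camera(c)
    if f: cv2.imwrite('pics/'+f,cv2.cvtColor(im,cv2.COLOR_RGB2BGR))
    return im
def ray(c,px,z,cal=None):
    k=cal or cams.get_calibration(c);E=np.array(k['extrinsics']);r=E[:3,:3];o=-r.T@E[:3,3]
    d=r.T@np.array([(px[0]-k['cx'])/k['fx'],(px[1]-k['cy'])/k['fy'],1]);return o+d*(z-o[2])/d[2]
def proj(c,p,cal=None):
    k=cal or cams.get_calibration(c);E=np.array(k['extrinsics']);q=E[:3,:3]@np.array(p)+E[:3,3]
    return np.array([k['fx']*q[0]/q[2]+k['cx'],k['fy']*q[1]/q[2]+k['cy']])
def tool():
    o=monitor.get_obs();w,x,y,z=o['tool_rot'];return np.array(o['eef_pos']),R.from_quat([x,y,z,w]),o
def go(p,yaw=None,Rt=None):
    """shift/turn fractions from present pose to TCP p with tool down, tool-x at world angle yaw"""
    P,r,o=tool()
    if Rt is None: Rt=R.from_matrix(np.array([[np.cos(yaw),np.sin(yaw),0],[np.sin(yaw),-np.cos(yaw),0],[0,0,-1]]).astype(float))
    s=r.inv().apply(np.array(p)-P)/.2; t=(r.inv()*Rt).as_rotvec()/np.pi
    print('shift',s.round(4),'turn',t.round(4))
E
python3 - <<'E'
from h import *
Z=dict(vessel=0,cap_hex=.087,cap_corner=.093,wrench_grip=.045,wrench_ring=.045,stand_seat=.045,timer=0,cup_a=0,forceps=0,marker=0,vial=0)
for c in('top','scene'):
    snap(c,c+'0.png')
    for n,z in Z.items():
        for d in finder.place_of(c,n)[:2]:
            print(c,n,round(d['confidence'],2),np.round(d['location'],1),ray(c,d['location'],z).round(4))
P,r,o=tool();print(P,r.as_matrix().round(3),o['t'],o['gripper_width'],o['contact_force'])
E
```

```text
pics
top vessel 0.92 [392.4 248.9] [ 0.5655 -0.3322  0.    ]
top cap_hex 0.8 [394.1 241.4] [ 0.5679 -0.3232  0.087 ]
top cap_corner 0.82 [383.2 240.7] [ 0.5682 -0.2967  0.093 ]
top wrench_grip 0.65 [233.6 287.4] [0.4618 0.0558 0.045 ]
top wrench_grip 0.63 [177.9 284.3] [0.4685 0.1885 0.045 ]
top wrench_ring 0.57 [180.8 283.9] [0.4695 0.1817 0.045 ]
top stand_seat 0.88 [239.7 286.7] [0.4636 0.0414 0.045 ]
top timer 0.97 [450.  212.7] [ 0.6595 -0.4804  0.    ]
top cup_a 0.82 [315.8 177.8] [ 0.7487 -0.1405  0.    ]
top forceps 0.61 [382.2 239.4] [ 0.5895 -0.3071  0.    ]
top forceps 0.5 [434.8 307.5] [ 0.4203 -0.4328  0.    ]
top marker 0.61 [300.4 264.6] [ 0.5245 -0.1027  0.    ]
top vial 0.65 [306.4 218.9] [ 0.6408 -0.117   0.    ]
scene vessel 0.96 [409.  233.1] [ 0.5635 -0.3201  0.    ]
scene cap_hex 0.94 [416.7 202. ] [ 0.5566 -0.3259  0.087 ]
scene cap_corner 0.81 [403.4 200.2] [ 0.5719 -0.2998  0.093 ]
scene wrench_grip 0.8 [292.4 308.5] [0.4624 0.0493 0.045 ]
scene wrench_ring 0.93 [219.6 338.6] [0.4695 0.1852 0.045 ]
scene stand_seat 0.65 [292.4 308.9] [0.4615 0.0498 0.045 ]
scene timer 0.9 [430.8 197.7] [ 0.6502 -0.4714  0.    ]
scene forceps 0.45 [490.9 248.3] [ 0.4178 -0.4321  0.    ]
scene marker 0.67 [220.6 336.7] [0.5136 0.1714 0.    ]
scene marker 0.52 [342.3 276.8] [ 0.5244 -0.1031  0.    ]
scene vial 0.69 [318.  248.6] [ 0.6329 -0.1127  0.    ]
[ 0.17467641 -0.65202054  0.23129644] [[ 0.966  0.259  0.   ]
 [ 0.259 -0.966 -0.   ]
 [-0.     0.    -1.   ]] 1.2 0.9989978115520491 [ 0.63538174 -0.64041423 -0.03098668]
```

Run:
```python
import cv2,numpy as np
a=cv2.imread('pics/top0.png')[130:370,120:520];b=cv2.imread('pics/scene0.png')
cv2.imwrite('pics/t1.png',cv2.resize(a,(800,480),interpolation=cv2.INTER_CUBIC))
```

```text
(no output)
```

View pics/t1.png

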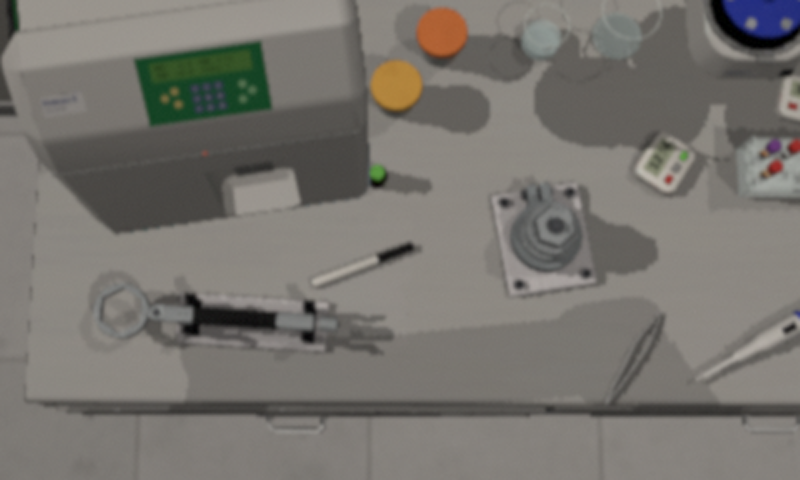

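View pics/scene0.png

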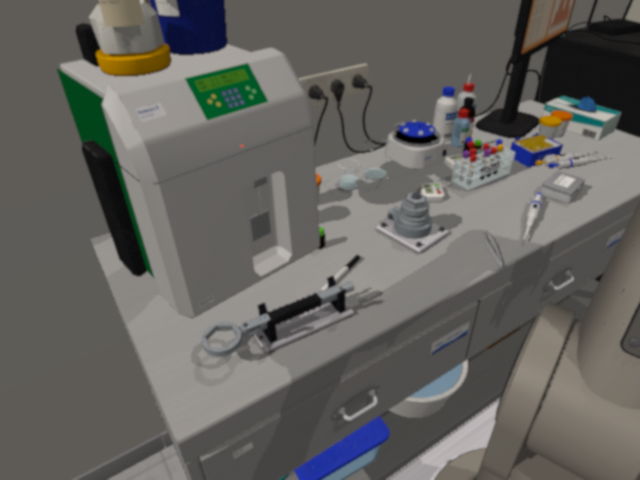

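The top view shows the wrench in its stand, with the ring at about crop (122,310) and the sleeve at (235,318). Its x axis points roughly along world +y. The vessel's cap is at crop (555,228). The scene view agrees, with the ring at (220,338), the sleeve at (292,308) and the cap at (415,202).

Run:
```python
from h import *
P,r,o=tool();E=np.array(cams.get_calibration('wrist')['extrinsics']);c=-E[:3,:3].T@E[:3,3]
print('cam in tool',r.inv().apply(c-P).round(3),'axis',r.inv().apply(E[2,:3]).round(3),'camx',r.inv().apply(E[0,:3]).round(3))
print({k:v for k,v in cams.get_calibration('wrist').items() if k!='extrinsics'})
go([.45,-.36,.27],np.radians(57))
```

```text
cam in tool [ 0.083  0.    -0.144] axis [-0.32   0.     0.948] camx [ 0.001  1.    -0.   ]
{'fx': 357.2225489908052, 'fy': 357.2225489908052, 'cx': 324.21250744371724, 'cy': 232.89846572712355}
shift [ 1.7075 -1.0542 -0.1936] turn [ 0.      0.     -0.2334]
```

jog_arm --plan '[{"x": 0.2, "y": -0.1, "wz": -0.03}, {"x": 0.4, "y": -0.2, "wz": -0.06}, {"x": 0.6, "y": -0.3, "wz": -0.1}, {"x": 0.8, "y": -0.4, "wz": -0.13}, {"x": 1, "y": -0.5, "wz": -0.16}]'

```text
invalid input at $.plan[0]: expected keys x, y, z, wx, wy, wz
```

Run:
```python
from h import *
go([.56,-.33,.23],np.radians(57))
```

```text
shift [ 2.2776 -1.0568  0.0064] turn [ 0.      0.     -0.2334]
```

All six keys are required.

jog_arm --plan '[{"x": 0.2, "y": -0.1, "z": 0, "wx": 0, "wy": 0, "wz": -0.03}, {"x": 0.4, "y": -0.2, "z": 0, "wx": 0, "wy": 0, "wz": -0.06}, {"x": 0.6, "y": -0.3, "z": 0, "wx": 0, "wy": 0, "wz": -0.1}, {"x": 0.8, "y": -0.4, "z": 0, "wx": 0, "wy": 0, "wz": -0.13}, {"x": 1, "y": -0.5, "z": 0, "wx": 0, "wy": 0, "wz": -0.16}]'

```text
t: 1.62
eef_pos: [0.3318, -0.5124, 0.2316]
tool_rot: [0.0, 0.927, 0.375, 0.0]
contact_force: [1.3, -0.3, -0.3]
gripper_width: 1.001
```

Run:
```python
from h import *
go([.56,-.33,.23],np.radians(57))
```

```text
shift [1.4542 0.1382 0.0077] turn [ 0.0002  0.0001 -0.0719]
```

jog_arm --plan '[{"x": 0.2, "y": 0.02, "z": 0, "wx": 0, "wy": 0, "wz": -0.02}, {"x": 0.4, "y": 0.04, "z": 0, "wx": 0, "wy": 0, "wz": -0.04}, {"x": 0.6, "y": 0.07, "z": 0, "wx": 0, "wy": 0, "wz": -0.06}, {"x": 0.8, "y": 0.1, "z": 0, "wx": 0, "wy": 0, "wz": -0.07}, {"x": 1, "y": 0.12, "z": 0, "wx": 0, "wy": 0, "wz": -0.07}, {"x": 1, "y": 0.12, "z": 0, "wx": 0, "wy": 0, "wz": -0.07}]'

```text
t: 2.12
eef_pos: [0.5004, -0.3819, 0.232]
tool_rot: [-0.0, 0.877, 0.48, 0.003]
contact_force: [0.5, 2.2, -0.3]
gripper_width: 1.002
```

jog_arm --plan '[{"x": 0.2, "y": 0, "z": 0, "wx": 0, "wy": 0, "wz": 0}, {"x": 0.4, "y": 0, "z": 0, "wx": 0, "wy": 0, "wz": 0}, {"x": 0.45, "y": 0, "z": 0, "wx": 0, "wy": 0, "wz": 0}, {"x": 0.45, "y": 0, "z": 0, "wx": 0, "wy": 0, "wz": 0}, {"x": 0.45, "y": 0, "z": 0, "wx": 0, "wy": 0, "wz": 0}]'

```text
t: 2.53
eef_pos: [0.5495, -0.3049, 0.2326]
tool_rot: [-0.0, 0.877, 0.481, 0.003]
contact_force: [-0.5, -0.1, -0.8]
gripper_width: 0.998
```

Run:
```python
from h import *
cal=cams.get_calibration('wrist');snap('wrist','w1.png')
for n,z in dict(cap_hex=.087,cap_corner=.093,vessel=0).items():
    for d in finder.place_of('wrist',n)[:3]: print(n,round(d['confidence'],2),np.round(d['location'],1),ray('wrist',d['location'],z,cal).round(4))
P,r,o=tool();print(P,o['t'])
```

```text
cap_hex 0.95 [351.3 231.3] [ 0.5631 -0.3284  0.087 ]
cap_corner 0.62 [346.9 205.3] [ 0.5722 -0.3054  0.093 ]
vessel 0.75 [347.3 204.7] [ 0.5659 -0.3278  0.    ]
[ 0.54769927 -0.30809209  0.23241863] 2.7333
```

View pics/w1.png

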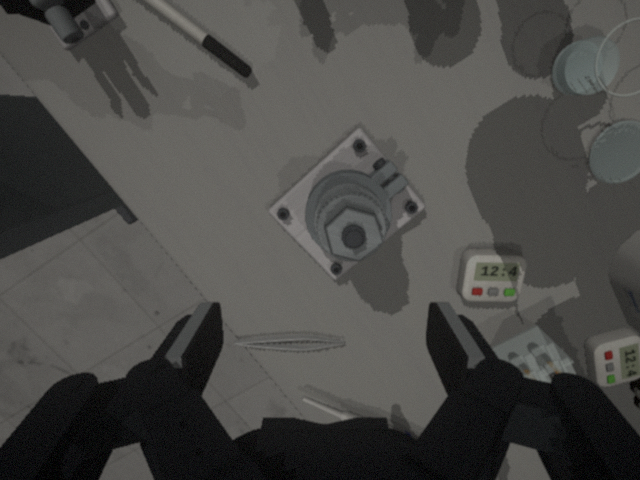

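The wrist view shows the cap's hexagon around (353,232) and its boss at (353,237). I'll overlay a hexagon at candidate angles to check the fit.

Run:
```python
from h import *
from scipy.optimize import minimize
P,r,o=tool();print(P)
cal=cams.get_calibration('wrist');im=snap('wrist','w2.png')
d=finder.place_of('wrist','cap_hex')[0];print(d,ray('wrist',d['location'],.087,cal))
for d in finder.place_of('wrist','cap_corner')[:2]:print(d,ray('wrist',d['location'],.093,cal))
g=cv2.GaussianBlur(cv2.cvtColor(im,cv2.COLOR_RGB2GRAY),(0,0),1).astype(float)
def hexo(c,a,rr,z):
    return [np.array([c[0]+rr*np.cos(a+k*np.pi/3),c[1]+rr*np.sin(a+k*np.pi/3),z]) for k in range(6)]
gm=np.hypot(cv2.Sobel(g,cv2.CV_64F,1,0),cv2.Sobel(g,cv2.CV_64F,0,1))
def score(v):
    s=[]
    for R_,z in((.0254,.093),(.0219,.096)):
        h=hexo(v[:2],v[2],R_,z)
        for k in range(6):
            for t in np.linspace(.05,.95,15): s.append(proj('wrist',h[k]*(1-t)+h[(k+1)%6]*t,cal))
    s=np.array(s).astype(np.float32);return cv2.remap(gm,s[:,:1],s[:,1:],cv2.INTER_LINEAR).mean()
best=sorted([(score([x,y,a]),x,y,a) for x in np.arange(.559,.569,.001) for y in np.arange(-.333,-.322,.001) for a in np.radians(np.arange(40,100,3))])[::-1][:6]
for b in best: print(round(b[0],1),np.round(b[1:3],4),np.degrees(b[3]).round(1))
b=best[0];v=im[170:300,280:430][...,::-1].copy();v=cv2.resize(v,None,fx=5,fy=5,interpolation=cv2.INTER_CUBIC)
for R_,z,c in((.0254,.093,(0,255,0)),(.0219,.096,(0,0,255))):
    pts=np.array([(proj('wrist',p,cal)-[280,170]+.5)*5 for p in hexo(b[1:3],b[3],R_,z)]).astype(int)
    cv2.polylines(v,[pts],True,c,1)
cv2.imwrite('pics/w2c.png',v[:600])
```

```text
[ 0.54769927 -0.30809209  0.23241863]
{'location': [352.8, 226.5], 'confidence': 0.96} [ 0.56432173 -0.32879684  0.087     ]
{'location': [346.1, 200.5], 'confidence': 0.94} [ 0.57181804 -0.30510991  0.093     ]
46.4 [ 0.563 -0.328] 70.0
46.3 [ 0.563 -0.328] 73.0
45.5 [ 0.564 -0.328] 70.0
45.3 [ 0.564 -0.328] 67.0
45.1 [ 0.563 -0.328] 67.0
44.7 [ 0.563 -0.328] 76.0
```

View pics/w2c.png

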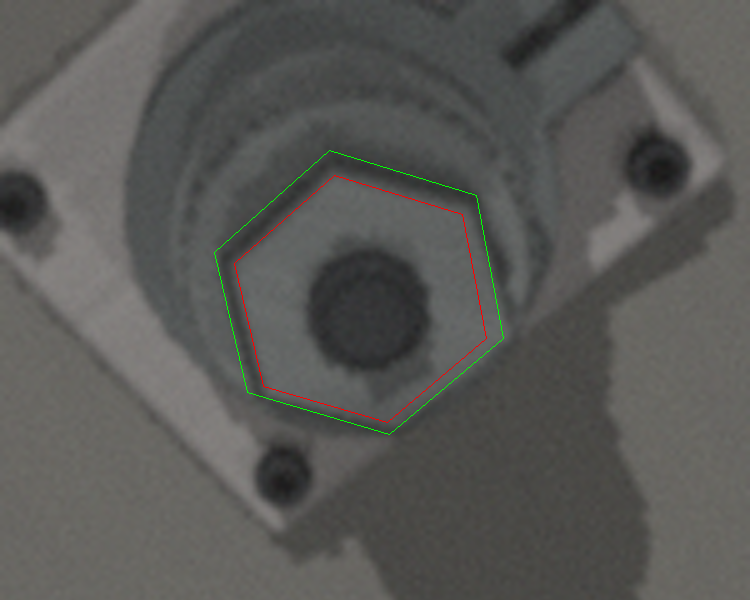

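The overlay fits the hexagon: axis (0.5633, -0.328), corner at about 70.5°, so the wrench angle should be 40.5° mod 60°. I'll move over the wrench.

jog_arm --plan '[{"x": 0.13, "y": -0.13, "z": 0, "wx": 0, "wy": 0, "wz": -0.02}, {"x": 0.26, "y": -0.27, "z": 0, "wx": 0, "wy": 0, "wz": -0.04}, {"x": 0.38, "y": -0.4, "z": 0, "wx": 0, "wy": 0, "wz": -0.06}, {"x": 0.51, "y": -0.54, "z": 0, "wx": 0, "wy": 0, "wz": -0.08}, {"x": 0.64, "y": -0.68, "z": 0, "wx": 0, "wy": 0, "wz": -0.1}, {"x": 0.77, "y": -0.82, "z": 0, "wx": 0, "wy": 0, "wz": -0.12}, {"x": 0.9, "y": -0.95, "z": 0, "wx": 0, "wy": 0, "wz": -0.14}, {"x": 0.95, "y": -1, "z": 0, "wx": 0, "wy": 0, "wz": -0.16}, {"x": 0.95, "y": -1, "z": 0, "wx": 0, "wy": 0, "wz": -0.16}]'

```text
t: 3.63
eef_pos: [0.482, -0.0354, 0.2336]
tool_rot: [0.001, 0.728, 0.686, 0.004]
contact_force: [0.0, 0.1, 0.3]
gripper_width: 0.997
```

Run:
```python
from h import *
go([.462,.03,.22],np.radians(87))
```

```text
shift [ 0.3202 -0.1197  0.0686] turn [ 0.0018 -0.0014 -0.0024]
```

jog_arm --plan '[{"x": 0.16, "y": -0.06, "z": 0.03, "wx": 0.002, "wy": -0.001, "wz": 0}, {"x": 0.32, "y": -0.12, "z": 0.07, "wx": 0.002, "wy": -0.001, "wz": 0}, {"x": 0.32, "y": -0.12, "z": 0.07, "wx": 0.002, "wy": -0.001, "wz": 0}, {"x": 0.32, "y": -0.12, "z": 0.07, "wx": 0.002, "wy": -0.001, "wz": 0}, {"x": 0.32, "y": -0.12, "z": 0.07, "wx": 0.002, "wy": -0.001, "wz": 0}]'

```text
t: 4.05
eef_pos: [0.4625, 0.0284, 0.2198]
tool_rot: [-0.0, 0.729, 0.685, 0.0]
contact_force: [-0.0, -0.5, -0.6]
gripper_width: 0.999
```

Run:
```python
from h import *
P,r,o=tool();print(P,o['t'])
cal=cams.get_calibration('wrist');snap('wrist','w3.png')
for n in('wrench_ring','wrench_grip','stand_seat','wrench'):
    for d in finder.place_of('wrist',n)[:2]: print(n,round(d['confidence'],2),np.round(d['location'],1),ray('wrist',d['location'],.045,cal).round(4))
```

```text
[0.46246713 0.02841011 0.2197977 ] 4.05
wrench_grip 0.64 [319.5 185.4] [0.46   0.0488 0.045 ]
stand_seat 0.62 [318.9 185.3] [0.4595 0.0489 0.045 ]
```

View pics/w3.png

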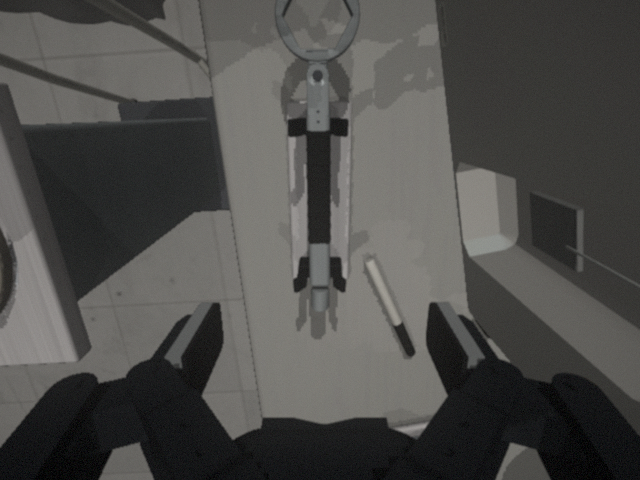

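The wrist view shows the wrench lying straight: pin at (317,76), ring at about (317,15), sleeve down to about (319,243) and handle end at (320,308). The saddles are at rows 127 and 272.

Run:
```python
from h import *
for n,p,z in(('ringc',(317.3,13),.05),('pin',(317,76),.055),('sleeve top',(318.3,131),.055),('sleeve end',(319,243),.055),('end',(320,308),.05),('sadF',(318,127),.067),('sadB',(319.5,272),.06),('grip',(319.5,185.4),.045)):
    print(n,ray('wrist',p,z).round(4))
```

```text
ringc [0.4671 0.1835 0.05  ]
pin [0.4639 0.1388 0.055 ]
sleeve top [0.4621 0.0968 0.055 ]
sleeve end [ 0.4562 -0.0022  0.055 ]
end [ 0.4524 -0.0729  0.05  ]
sadF [0.4623 0.1004 0.067 ]
sadB [ 0.4549 -0.0291  0.06  ]
grip [0.4599 0.0492 0.045 ]
```

Run:
```python
from h import *
go([.4597,.0495,.09],np.radians(86.7))
go([.4597,.0495,.026],np.radians(86.7))
```

```text
shift [ 0.1017 -0.0195  0.6492] turn [-0.0001 -0.0004 -0.0015]
shift [ 0.1013 -0.0194  0.9692] turn [-0.0001 -0.0004 -0.0015]
```

jog_arm --plan '[{"x": 0.05, "y": -0.01, "z": 0.2, "wx": 0, "wy": 0, "wz": -0.001}, {"x": 0.1, "y": -0.02, "z": 0.4, "wx": 0, "wy": 0, "wz": -0.001}, {"x": 0.1, "y": -0.02, "z": 0.6, "wx": 0, "wy": 0, "wz": -0.001}, {"x": 0.1, "y": -0.02, "z": 0.7, "wx": 0, "wy": 0, "wz": -0.001}, {"x": 0.1, "y": -0.02, "z": 0.8, "wx": 0, "wy": 0, "wz": -0.001}, {"x": 0.1, "y": -0.02, "z": 0.88, "wx": 0, "wy": 0, "wz": -0.001}, {"x": 0.1, "y": -0.02, "z": 0.94, "wx": 0, "wy": 0, "wz": -0.001}, {"x": 0.1, "y": -0.02, "z": 0.97, "wx": 0, "wy": 0, "wz": -0.001}, {"x": 0.1, "y": -0.02, "z": 0.97, "wx": 0, "wy": 0, "wz": -0.001}, {"x": 0.1, "y": -0.02, "z": 0.97, "wx": 0, "wy": 0, "wz": -0.001}]'

```text
t: 5.13
eef_pos: [0.4598, 0.0491, 0.026]
tool_rot: [-0.001, 0.728, 0.686, 0.0]
contact_force: [1.1, -0.4, 0.1]
gripper_width: 1.0
```

jog_arm --hand -1 --grip_force 60 --plan '[{"x": 0, "y": 0, "z": 0, "wx": 0, "wy": 0, "wz": 0}, {"x": 0, "y": 0, "z": 0, "wx": 0, "wy": 0, "wz": 0}, {"x": 0, "y": 0, "z": 0, "wx": 0, "wy": 0, "wz": 0}, {"x": 0, "y": 0, "z": 0, "wx": 0, "wy": 0, "wz": 0}, {"x": 0, "y": 0, "z": 0, "wx": 0, "wy": 0, "wz": 0}, {"x": 0, "y": 0, "z": 0, "wx": 0, "wy": 0, "wz": 0}, {"x": 0, "y": 0, "z": 0, "wx": 0, "wy": 0, "wz": 0}, {"x": 0, "y": 0, "z": 0, "wx": 0, "wy": 0, "wz": 0}, {"x": 0, "y": 0, "z": 0, "wx": 0, "wy": 0, "wz": 0}, {"x": 0, "y": 0, "z": 0, "wx": 0, "wy": 0, "wz": 0}]'

```text
t: 5.97
eef_pos: [0.4598, 0.049, 0.0264]
tool_rot: [-0.0, 0.728, 0.686, 0.0]
contact_force: [-1.8, -0.7, 5.3]
gripper_width: 0.222
```

Run:
```python
from h import *
P,r,o=tool();print(P,r.as_matrix().round(3),o['t'],o['gripper_width'],o['contact_force'],o['torque'])
```

```text
[0.45984872 0.04899739 0.0264019 ] [[ 0.06   0.998 -0.   ]
 [ 0.998 -0.06   0.001]
 [ 0.001 -0.    -1.   ]] 5.9667 0.22249426520613458 [-1.78221745 -0.70873071  5.32738111] [-0.09224239  0.36747596 -0.03138036]
```

Gripped at about 19-20 mm. Lifting.

jog_arm --plan '[{"x": 0, "y": 0, "z": -0.05, "wx": 0, "wy": 0, "wz": 0}, {"x": 0, "y": 0, "z": -0.12, "wx": 0, "wy": 0, "wz": 0}, {"x": 0, "y": 0, "z": -0.22, "wx": 0, "wy": 0, "wz": 0}, {"x": 0, "y": 0, "z": -0.34, "wx": 0, "wy": 0, "wz": 0}, {"x": 0, "y": 0, "z": -0.46, "wx": 0, "wy": 0, "wz": 0}, {"x": 0, "y": 0, "z": -0.58, "wx": 0, "wy": 0, "wz": 0}, {"x": 0, "y": 0, "z": -0.66, "wx": 0, "wy": 0, "wz": 0}, {"x": 0, "y": 0, "z": -0.7, "wx": 0, "wy": 0, "wz": 0}, {"x": 0, "y": 0, "z": -0.7, "wx": 0, "wy": 0, "wz": 0}]'

```text
t: 6.72
eef_pos: [0.4607, 0.049, 0.1682]
tool_rot: [0.001, 0.728, 0.686, 0.001]
contact_force: [0.4, 0.3, -2.6]
gripper_width: 0.222
```

Run:
```python
from h import *
P,r,o=tool();print(P,o['t'],o['gripper_width'],o['contact_force'],o['torque'])
cal=cams.get_calibration('wrist');im=snap('wrist','w4.png')
for n in('wrench_ring','wrench_grip'):
    for d in finder.place_of('wrist',n)[:2]: print(n,round(d['confidence'],2),np.round(d['location'],1),ray('wrist',d['location'],P[2]+.019,cal).round(4))
go([.4606,-.4157,.15],np.radians(40.5))
cv2.imwrite('pics/w4c.png',im[0:330,160:480,::-1])
```

```text
[0.4607227  0.04897586 0.16821468] 6.7167 0.2216133377741279 [ 0.44530265  0.28345201 -2.63549051] [-0.04419825 -0.00864414 -0.02059646]
wrench_grip 0.75 [322.1 331.4] [0.4604 0.0471 0.1872]
shift [-2.3169  0.1465  0.076 ] turn [-6.00e-04  1.00e-04  2.56e-01]
```

View pics/w4c.png

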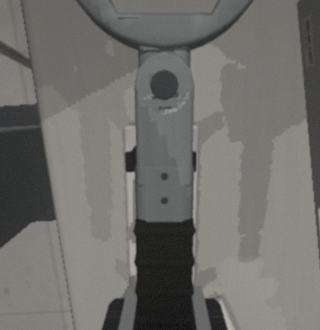

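The wrench hangs straight in the hand, with its pin at about (323,85). Carrying it to the vessel.

jog_arm --plan '[{"x": -0.1, "y": 0.01, "z": 0, "wx": 0, "wy": 0, "wz": 0.01}, {"x": -0.25, "y": 0.02, "z": 0, "wx": 0, "wy": 0, "wz": 0.03}, {"x": -0.4, "y": 0.03, "z": 0, "wx": 0, "wy": 0, "wz": 0.05}, {"x": -0.55, "y": 0.04, "z": 0, "wx": 0, "wy": 0, "wz": 0.07}, {"x": -0.7, "y": 0.05, "z": 0, "wx": 0, "wy": 0, "wz": 0.09}, {"x": -0.85, "y": 0.06, "z": 0, "wx": 0, "wy": 0, "wz": 0.1}, {"x": -1, "y": 0.07, "z": 0, "wx": 0, "wy": 0, "wz": 0.11}]'

```text
t: 7.45
eef_pos: [0.4598, -0.153, 0.1638]
tool_rot: [-0.002, 0.835, 0.55, -0.002]
contact_force: [-0.1, 0.7, -2.4]
gripper_width: 0.224
```

Run:
```python
from h import *
go([.4606,-.4157,.15],np.radians(40.5))
```

```text
shift [-1.2048  0.523   0.0675] turn [-0.0014  0.0006  0.1456]
```

jog_arm --plan '[{"x": -0.15, "y": 0.06, "z": 0, "wx": 0, "wy": 0, "wz": 0.02}, {"x": -0.3, "y": 0.13, "z": 0, "wx": 0, "wy": 0, "wz": 0.04}, {"x": -0.45, "y": 0.2, "z": 0, "wx": 0, "wy": 0, "wz": 0.06}, {"x": -0.6, "y": 0.27, "z": 0, "wx": 0, "wy": 0, "wz": 0.08}, {"x": -0.75, "y": 0.33, "z": 0, "wx": 0, "wy": 0, "wz": 0.1}, {"x": -0.9, "y": 0.4, "z": 0, "wx": 0, "wy": 0, "wz": 0.12}, {"x": -1, "y": 0.46, "z": 0, "wx": 0, "wy": 0, "wz": 0.145}, {"x": -1, "y": 0.46, "z": 0, "wx": -0.001, "wy": 0, "wz": 0.145}]'

```text
t: 8.12
eef_pos: [0.4634, -0.3791, 0.1615]
tool_rot: [0.0, 0.94, 0.342, -0.003]
contact_force: [-0.1, -1.5, -1.3]
gripper_width: 0.227
```

Run:
```python
from h import *
go([.4606,-.4157,.15],np.radians(40.5))
```

```text
shift [-0.1282  0.1314  0.0582] turn [-0.0003  0.0016 -0.0027]
```

jog_arm --plan '[{"x": -0.06, "y": 0.06, "z": 0.06, "wx": 0, "wy": 0, "wz": 0}, {"x": -0.13, "y": 0.13, "z": 0.12, "wx": 0, "wy": 0.002, "wz": -0.003}, {"x": -0.13, "y": 0.13, "z": 0.2, "wx": 0, "wy": 0.002, "wz": -0.003}, {"x": -0.13, "y": 0.13, "z": 0.2, "wx": 0, "wy": 0.002, "wz": -0.003}, {"x": -0.13, "y": 0.13, "z": 0.2, "wx": 0, "wy": 0.002, "wz": -0.003}, {"x": -0.13, "y": 0.13, "z": 0.2, "wx": 0, "wy": 0.002, "wz": -0.003}]'

```text
t: 8.62
eef_pos: [0.4605, -0.4143, 0.1214]
tool_rot: [-0.001, 0.938, 0.347, 0.0]
contact_force: [-0.3, 0.3, -1.3]
gripper_width: 0.223
```

Run:
```python
from h import *
P,r,o=tool();print(P,r.as_matrix().round(3),o['t'])
cal=cams.get_calibration('wrist');im=snap('wrist','w5.png')
for n,z in(('wrench_ring',P[2]+.019),('wrench_grip',P[2]+.019),('cap_hex',.087),('cap_corner',.093)):
    for d in finder.place_of('wrist',n)[:2]: print(n,round(d['confidence'],2),np.round(d['location'],1),ray('wrist',d['location'],z,cal).round(4))
snap('scene','s5.png')
for n,z in(('wrench_ring',P[2]+.019),('wrench_grip',P[2]+.019),('cap_hex',.087)):
    for d in finder.place_of('scene',n)[:2]: print('S',n,round(d['confidence'],2),np.round(d['location'],1),ray('scene',d['location'],z).round(4))
# predicted ring hole overlay
v=cv2.resize(im[0:160,200:440,::-1],None,fx=3,fy=3,interpolation=cv2.INTER_CUBIC)
c=r.as_matrix()[:,0]*.135+P+[0,0,.019];print('pred ring',c)
s=cv2.imread('pics/s5.png')[140:280,330:530];s=cv2.resize(s,(720,504)); 
cv2.imwrite('pics/w5c.png',cv2.resize(np.vstack([v,s]),None,fx=.62,fy=.62))
```

```text
[ 0.46051682 -0.41432603  0.12136896] [[ 0.759  0.652 -0.   ]
 [ 0.652 -0.759  0.003]
 [ 0.002 -0.002 -1.   ]] 8.6167
wrench_grip 0.63 [323.8 332. ] [ 0.4594 -0.4157  0.1404]
S wrench_ring 0.79 [413.4 176.6] [ 0.5781 -0.3285  0.1404]
S wrench_grip 0.56 [482.2 187.4] [ 0.462  -0.4162  0.1404]
S cap_hex 0.79 [410.5 200.1] [ 0.5703 -0.3199  0.087 ]
pred ring [ 0.56293376 -0.32637312  0.14060269]
```

View pics/w5c.png

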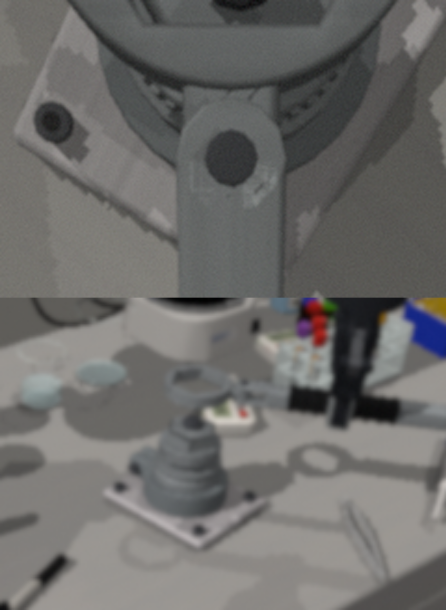

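Run:
```python
from h import *
P,r,o=tool()
for n,p,h in(('flatL',(279.6,13.4),.026),('flatR',(374.7,13.4),.026),('flatmid exp x .1117',(327.1,13.4),.026),('outer exp .1025',(325,47.3),.026),('pin exp .092',(324.2,85),.029)):
    w=ray('wrist',p,P[2]+h);print(n,r.inv().apply(w-P).round(4))
im=cv2.imread('pics/w5.png')[0:130,230:430];v=cv2.resize(im,None,fx=4,fy=4,interpolation=cv2.INTER_CUBIC)
c=r.as_matrix()[:,0]*.135+P+[0,0,.026]
def T(x,y,z=.026): 
    q=(proj('wrist',P+r.apply([x,y,-z]))-[230,0]+.5)*4; return q.astype(int)
cv2.polylines(v,[np.array([T(.135+.0269*np.cos(a),.0269*np.sin(a)) for a in np.radians(np.arange(30,390,60))])],True,(0,255,0),1)
cv2.polylines(v,[np.array([T(.135+.0325*np.cos(a),.0325*np.sin(a)) for a in np.radians(np.arange(0,360,5))])],True,(0,0,255),1)
for k in range(6): pass
ch=np.array([((proj('wrist',[.5633+.0254*np.cos(a),-.328+.0254*np.sin(a),.093]))-[230,0])*4 for a in np.radians(np.arange(10.5,370,60))]).astype(int)
cv2.polylines(v,[ch],True,(255,0,255),1)
cv2.circle(v,tuple(T(.092,0,.029)),3,(255,255,0),-1)
cv2.imwrite('pics/w5d.png',v)
```

```text
flatL [ 0.1097 -0.0125 -0.0258]
flatR [ 0.1097  0.0149 -0.0259]
flatmid exp x .1117 [ 0.1097  0.0012 -0.0259]
outer exp .1025 [ 0.101   0.0006 -0.0259]
pin exp .092 [ 0.0904  0.0004 -0.0289]
```

View pics/w5d.png

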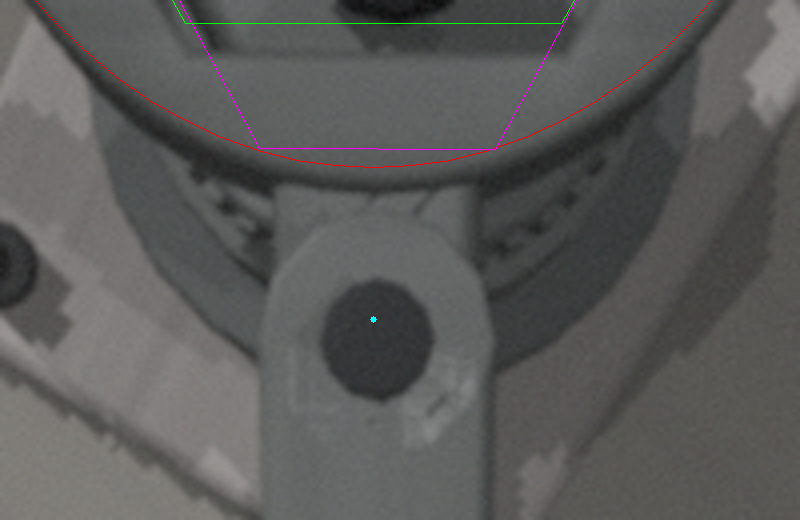

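The overlay puts the ring centre about 1.8 mm nearer the hand than assumed, at tool x ≈ 0.1332, y ≈ 0.0006. I'll correct for that and descend.

Run:
```python
from h import *
go([.4616,-.4140,.085],np.radians(40.5))
```

```text
shift [ 0.0109 -0.0018  0.1849] turn [-0.0002 -0.0004  0.0003]
```

jog_arm --plan '[{"x": 0.01, "y": -0.002, "z": 0.02, "wx": 0, "wy": 0, "wz": 0}, {"x": 0.01, "y": -0.002, "z": 0.07, "wx": 0, "wy": 0, "wz": 0}, {"x": 0.01, "y": -0.002, "z": 0.12, "wx": 0, "wy": 0, "wz": 0}, {"x": 0.01, "y": -0.002, "z": 0.16, "wx": 0, "wy": 0, "wz": 0}, {"x": 0.01, "y": -0.002, "z": 0.18, "wx": 0, "wy": 0, "wz": 0}, {"x": 0.01, "y": -0.002, "z": 0.18, "wx": 0, "wy": 0, "wz": 0}, {"x": 0.01, "y": -0.002, "z": 0.18, "wx": 0, "wy": 0, "wz": 0}]'

```text
t: 9.65
eef_pos: [0.4612, -0.414, 0.0854]
tool_rot: [-0.001, 0.938, 0.347, 0.0]
contact_force: [0.1, -0.6, -1.1]
gripper_width: 0.218
```

Run:
```python
from h import *
P,r,o=tool();print(P,o['contact_force'],o['torque'])
cal=cams.get_calibration('wrist')
im=snap('wrist','w6.png')
go([.4616,-.4140,.068],np.radians(40.5))
def T(x,y,z=.026): 
    return ((proj('wrist',P+r.apply([x,y,-z]),cal)-[230,0]+.5)*4).astype(int)
v=cv2.resize(im[0:130,230:430,::-1],None,fx=4,fy=4,interpolation=cv2.INTER_CUBIC)
cv2.polylines(v,[np.array([T(.1332+.0269*np.cos(a),.0006+.0269*np.sin(a)) for a in np.radians(np.arange(30,390,60))])],True,(0,255,0),1)
ch=np.array([((proj('wrist',[.5633+.0219*np.cos(a),-.328+.0219*np.sin(a),.096],cal))-[230,0]+.5)*4 for a in np.radians(np.arange(10.5,370,60))]).astype(int)
cv2.polylines(v,[ch],True,(255,0,255),1)
ch=np.array([((proj('wrist',[.5633+.01*np.cos(a),-.328+.01*np.sin(a),.105],cal))-[230,0]+.5)*4 for a in np.radians(np.arange(10.5,370,6))]).astype(int)
cv2.polylines(v,[ch],True,(255,255,0),1)
cv2.imwrite('pics/w6c.png',v)
```

```text
[ 0.46120971 -0.41398038  0.08540506] [ 0.1099633  -0.60211742 -1.05469038] [-0.04427686  0.04425967  0.03910124]
shift [ 0.0007 -0.0006  0.0897] turn [-0.0002 -0.0004  0.0003]
```

View pics/w6c.png

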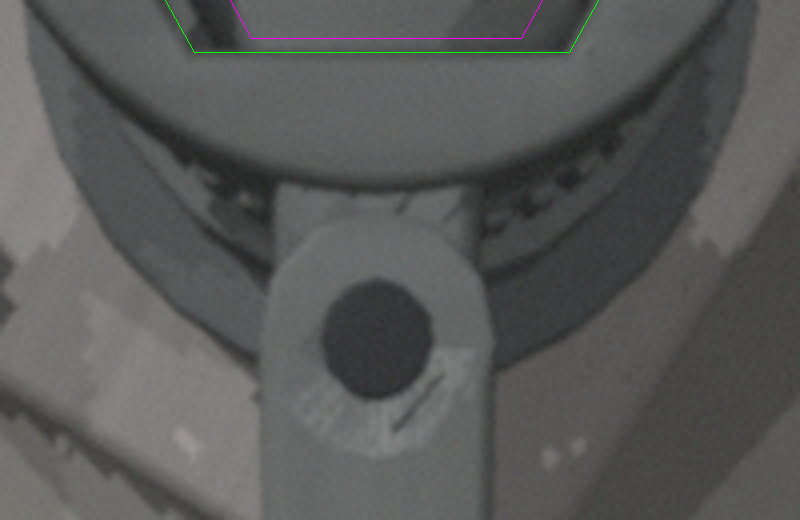

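The ring hole matches the prediction (bottom flat at crop row 52), and the force is still zero. Going down gently.

jog_arm --plan '[{"x": 0.001, "y": 0, "z": 0.02, "wx": 0, "wy": 0, "wz": 0}, {"x": 0.001, "y": 0, "z": 0.035, "wx": 0, "wy": 0, "wz": 0}, {"x": 0.001, "y": 0, "z": 0.05, "wx": 0, "wy": 0, "wz": 0}, {"x": 0.001, "y": 0, "z": 0.05, "wx": 0, "wy": 0, "wz": 0}]'

```text
t: 10.03
eef_pos: [0.4615, -0.4142, 0.0754]
tool_rot: [-0.001, 0.938, 0.346, 0.0]
contact_force: [0.8, -1.1, -2.8]
gripper_width: 0.223
```

jog_arm --plan '[{"x": 0, "y": 0, "z": 0.01, "wx": 0, "wy": 0, "wz": 0}, {"x": 0, "y": 0, "z": 0.02, "wx": 0, "wy": 0, "wz": 0}, {"x": 0, "y": 0, "z": 0.025, "wx": 0, "wy": 0, "wz": 0}, {"x": 0, "y": 0, "z": 0.025, "wx": 0, "wy": 0, "wz": 0}]'

```text
t: 10.37
eef_pos: [0.4614, -0.4143, 0.0701]
tool_rot: [-0.001, 0.938, 0.346, 0.0]
contact_force: [-0.1, -1.9, -3.0]
gripper_width: 0.222
```

jog_arm --plan '[{"x": 0, "y": 0, "z": 0.007, "wx": 0, "wy": 0, "wz": 0}, {"x": 0, "y": 0, "z": 0.013, "wx": 0, "wy": 0, "wz": 0}, {"x": 0, "y": 0, "z": 0.013, "wx": 0, "wy": 0, "wz": 0}]'

```text
t: 10.62
eef_pos: [0.4616, -0.4144, 0.0678]
tool_rot: [-0.0, 0.938, 0.346, 0.001]
contact_force: [-1.5, -0.3, 1.1]
gripper_width: 0.222
```

Run:
```python
from h import *
P,r,o=tool();print(P,r.as_matrix().round(4).tolist(),o['contact_force'],o['torque'],o['t'],o['q'])
for d in [1]:
  snap('scene','s7.png')
  for n in('wrench_ring','cap_hex'):
    for d in finder.place_of('scene',n)[:1]: print('S',n,round(d['confidence'],2),np.round(d['location'],1),ray('scene',d['location'],.087).round(4))
```

```text
[ 0.46155734 -0.41441293  0.06775229] [[0.7603, 0.6496, 0.0007], [0.6496, -0.7603, 0.0011], [0.0012, -0.0004, -1.0]] [-1.50717405 -0.33730945  1.13900434] [ 0.11741266 -0.04552156 -0.00409339] 10.6167 [ 0.767992    0.58451566 -0.18347922  1.80557066  0.14407776  0.76458294
 -0.35360079]
S wrench_ring 0.56 [415.4 199.8] [ 0.5651 -0.3297  0.087 ]
S cap_hex 0.81 [415.9 201.5] [ 0.5592 -0.3258  0.087 ]
```

The ring is home: ring height matches 0.087 and Fz has moved from -2.8 to +1 N. The first 0.25 rad of cap turn is safe, so I'll take that now.

jog_arm --plan '[{"x": 0, "y": -0.0167, "z": 0, "wx": 0, "wy": 0, "wz": 0.008}, {"x": 0.0008, "y": -0.0333, "z": 0, "wx": 0, "wy": 0, "wz": 0.0159}, {"x": 0.0019, "y": -0.05, "z": 0, "wx": 0, "wy": 0, "wz": 0.0239}, {"x": 0.0033, "y": -0.0665, "z": 0, "wx": 0, "wy": 0, "wz": 0.0318}, {"x": 0.0052, "y": -0.083, "z": 0, "wx": 0, "wy": 0, "wz": 0.0398}, {"x": 0.0075, "y": -0.0995, "z": 0, "wx": 0, "wy": 0, "wz": 0.0477}, {"x": 0.0102, "y": -0.116, "z": 0, "wx": 0, "wy": 0, "wz": 0.0557}, {"x": 0.0133, "y": -0.1323, "z": 0, "wx": 0, "wy": 0, "wz": 0.0637}, {"x": 0.0168, "y": -0.1486, "z": 0, "wx": 0, "wy": 0, "wz": 0.0716}, {"x": 0.0207, "y": -0.1648, "z": 0, "wx": 0, "wy": 0, "wz": 0.0796}]'

```text
t: 11.6
eef_pos: [0.4429, -0.3871, 0.068]
tool_rot: [-0.0, 0.974, 0.225, 0.0]
contact_force: [-1.6, -5.3, -0.0]
gripper_width: 0.225
```

```bash
cat > st.py <<'E'
from h import *
P,r,o=tool();f=r.inv().apply(o['contact_force']);m=r.inv().apply(o['torque']);X=r.as_matrix()[:,0]
print('t',o['t'],'P',P.round(4),'yaw',np.degrees(np.arctan2(X[1],X[0])).round(2),'ftool',f.round(2),'mtool',m.round(2),'ring',(P+r.apply([.1332,.0006,-.019])).round(4),'q',np.round(o['q'],2))
E
python3 st.py
```

```text
t 11.6 P [ 0.4429 -0.3871  0.068 ] yaw 26.0 ftool [-3.74  4.09  0.01] mtool [-0.84 -0.59  0.12] ring [ 0.5629 -0.3292  0.0871] q [ 0.71  0.54 -0.12  1.89  0.1   0.72 -0.59]
```

jog_arm --plan '[{"x": 0, "y": -0.0133, "z": 0, "wx": 0, "wy": 0, "wz": 0.0064}, {"x": 0.0005, "y": -0.0266, "z": 0, "wx": 0, "wy": 0, "wz": 0.0127}, {"x": 0.0012, "y": -0.04, "z": 0, "wx": 0, "wy": 0, "wz": 0.0191}, {"x": 0.0021, "y": -0.0532, "z": 0, "wx": 0, "wy": 0, "wz": 0.0255}, {"x": 0.0021, "y": -0.0532, "z": 0, "wx": 0, "wy": 0, "wz": 0.0255}]'

```text
t: 12.02
eef_pos: [0.4384, -0.3768, 0.068]
tool_rot: [-0.0, 0.983, 0.185, 0.0]
contact_force: [-0.9, -3.6, 1.6]
gripper_width: 0.224
```

```bash
python3 st.py
```

```text
t 12.0167 P [ 0.4384 -0.3768  0.068 ] yaw 21.32 ftool [-2.14  3.01 -1.6 ] mtool [-0.53 -0.33  0.21] ring [ 0.5627 -0.329   0.0871] q [ 0.68  0.52 -0.1   1.91  0.08  0.71 -0.67]
```

Still about 3 N, which is the even running torque. Continuing in small steps.

jog_arm --plan '[{"x": 0, "y": -0.0133, "z": 0, "wx": 0, "wy": 0, "wz": 0.0064}, {"x": 0.0005, "y": -0.0266, "z": 0, "wx": 0, "wy": 0, "wz": 0.0127}, {"x": 0.0012, "y": -0.04, "z": 0, "wx": 0, "wy": 0, "wz": 0.0191}, {"x": 0.0021, "y": -0.0532, "z": 0, "wx": 0, "wy": 0, "wz": 0.0255}, {"x": 0.0021, "y": -0.0532, "z": 0, "wx": 0, "wy": 0, "wz": 0.0255}]'

```text
t: 12.43
eef_pos: [0.4348, -0.3663, 0.0681]
tool_rot: [-0.0, 0.989, 0.145, 0.0]
contact_force: [-0.5, -3.9, 0.4]
gripper_width: 0.224
```

```bash
python3 st.py
```

```text
t 12.4333 P [ 0.4348 -0.3663  0.0681] yaw 16.64 ftool [-1.56  3.64 -0.41] mtool [-0.73 -0.17  0.29] ring [ 0.5626 -0.3287  0.0871] q [ 0.66  0.51 -0.09  1.94  0.06  0.69 -0.75]
```

jog_arm --plan '[{"x": 0, "y": -0.0133, "z": 0, "wx": 0, "wy": 0, "wz": 0.0064}, {"x": 0.0005, "y": -0.0266, "z": 0, "wx": 0, "wy": 0, "wz": 0.0127}, {"x": 0.0012, "y": -0.04, "z": 0, "wx": 0, "wy": 0, "wz": 0.0191}, {"x": 0.0021, "y": -0.0532, "z": 0, "wx": 0, "wy": 0, "wz": 0.0255}, {"x": 0.0021, "y": -0.0532, "z": 0, "wx": 0, "wy": 0, "wz": 0.0255}]'

```text
t: 12.85
eef_pos: [0.4322, -0.3558, 0.0682]
tool_rot: [-0.0, 0.995, 0.104, 0.0]
contact_force: [-1.0, -4.6, 0.5]
gripper_width: 0.223
```

```bash
python3 st.py
```

```text
t 12.85 P [ 0.4322 -0.3558  0.0682] yaw 11.94 ftool [-1.9   4.3  -0.51] mtool [-0.99 -0.19  0.28] ring [ 0.5626 -0.3288  0.0872] q [ 0.63  0.5  -0.07  1.96  0.05  0.68 -0.83]
```

jog_arm --plan '[{"x": 0, "y": -0.0133, "z": 0, "wx": 0, "wy": 0, "wz": 0.0064}, {"x": 0.0005, "y": -0.0266, "z": 0, "wx": 0, "wy": 0, "wz": 0.0127}, {"x": 0.0012, "y": -0.04, "z": 0, "wx": 0, "wy": 0, "wz": 0.0191}, {"x": 0.0012, "y": -0.04, "z": 0, "wx": 0, "wy": 0, "wz": 0.0191}]'

```text
t: 13.18
eef_pos: [0.431, -0.3492, 0.0685]
tool_rot: [0.001, 0.997, 0.073, 0.001]
contact_force: [-0.2, -9.4, -2.4]
gripper_width: 0.229
```

```bash
python3 st.py
```

```text
t 13.1833 P [ 0.431  -0.3492  0.0685] yaw 8.4 ftool [-1.53  9.28  2.39] mtool [-1.93 -0.18 -0.1 ] ring [ 0.5628 -0.3303  0.0877] q [ 0.61  0.49 -0.05  1.97  0.04  0.67 -0.89]
```

It has come tight at 9.3 N, which is the break threshold. Now I'll swing about the hinge pin in small steps.

jog_arm --plan '[{"x": 0, "y": -0.012, "z": 0, "wx": 0, "wy": 0, "wz": 0.008}, {"x": 0.0005, "y": -0.023, "z": 0, "wx": 0, "wy": 0, "wz": 0.016}, {"x": 0.001, "y": -0.034, "z": 0, "wx": 0, "wy": 0, "wz": 0.024}, {"x": 0.002, "y": -0.045, "z": 0, "wx": 0, "wy": 0, "wz": 0.032}, {"x": 0.002, "y": -0.045, "z": 0, "wx": 0, "wy": 0, "wz": 0.032}]'

```text
t: 13.6
eef_pos: [0.4301, -0.3403, 0.0684]
tool_rot: [0.002, 1.0, 0.023, 0.001]
contact_force: [0.3, -6.9, -1.7]
gripper_width: 0.22
```

```bash
python3 st.py
python3 - <<'E'
from h import *
P,r,o=tool();cal=cams.get_calibration('wrist');im=snap('wrist','w8.png')
v=cv2.resize(im[0:260,200:450,::-1],None,fx=2.3,fy=2.3,interpolation=cv2.INTER_CUBIC);cv2.imwrite('pics/w8c.png',v)
E
```

```text
t 13.6 P [ 0.4301 -0.3403  0.0684] yaw 2.58 ftool [-0.02  6.91  1.77] mtool [-1.34 -0.02 -0.15] ring [ 0.5632 -0.3348  0.0877] q [ 0.57  0.48 -0.02  1.99  0.02  0.66 -0.99]
```

View pics/w8c.png

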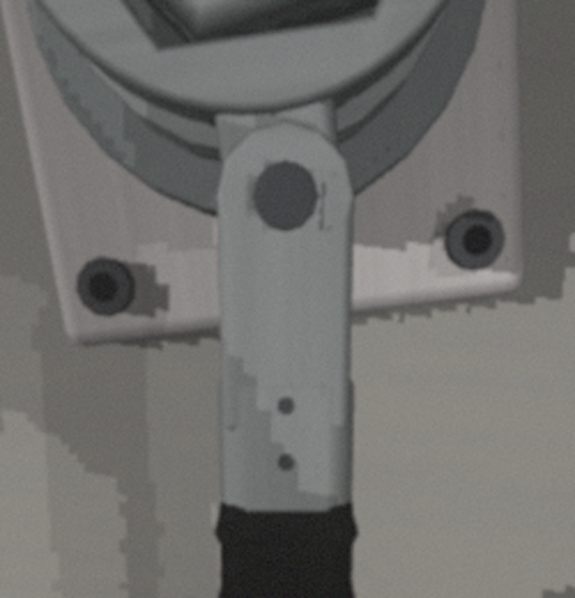

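The hinge is breaking: the ring's flat is tilted about 9° to the handle, with crop points (160,48) to (380,14), and the force fell from 9.3 to 6.9 N. A small step more makes it unmistakable and stays well short of the stop.

jog_arm --plan '[{"x": 0, "y": -0.012, "z": 0, "wx": 0, "wy": 0, "wz": 0.007}, {"x": 0.0005, "y": -0.02, "z": 0, "wx": 0, "wy": 0, "wz": 0.013}, {"x": 0.001, "y": -0.028, "z": 0, "wx": 0, "wy": 0, "wz": 0.02}, {"x": 0.001, "y": -0.028, "z": 0, "wx": 0, "wy": 0, "wz": 0.02}]'

```text
t: 13.98
eef_pos: [0.43, -0.3346, 0.0683]
tool_rot: [0.002, 1.0, -0.009, 0.001]
contact_force: [-0.4, -6.4, -1.3]
gripper_width: 0.224
```

```bash
python3 st.py
```

```text
t 13.9833 P [ 0.43   -0.3346  0.0683] yaw -1.0 ftool [-0.27  6.41  1.33] mtool [-1.17 -0.02 -0.12] ring [ 0.5632 -0.3375  0.0876] q [ 0.55  0.48 -0.01  2.    0.01  0.66 -1.05]
```

It has broken over clearly, about 0.21 rad against a stop at 0.36. I'll let it back and relieve the ring on the hexagon.

```bash
cat > back.py <<'E'
from h import *
import sys
yaw=np.radians(float(sys.argv[1]));z=float(sys.argv[2]);c=np.array([.5631,-.3285])
t=np.array([np.cos(yaw),np.sin(yaw)]);n=np.array([np.sin(yaw),-np.cos(yaw)])
go([*(c-.1332*t-.0006*n),z],yaw)
E
python3 back.py 5 .068;python3 back.py 11.3 .068; python3 back.py 15 .068
```

```text
shift [0.002  0.0244 0.0017] turn [ 0.0012 -0.0005 -0.0334]
shift [0.0133 0.0968 0.002 ] turn [ 0.0013 -0.0005 -0.0684]
shift [0.0237 0.1385 0.0021] turn [ 0.0013 -0.0004 -0.0889]
```

jog_arm --plan '[{"x": 0.001, "y": 0.02, "z": 0, "wx": 0, "wy": 0, "wz": -0.013}, {"x": 0.003, "y": 0.04, "z": 0, "wx": 0, "wy": 0, "wz": -0.027}, {"x": 0.006, "y": 0.06, "z": 0, "wx": 0, "wy": 0, "wz": -0.041}, {"x": 0.009, "y": 0.08, "z": 0, "wx": 0, "wy": 0, "wz": -0.055}, {"x": 0.013, "y": 0.097, "z": 0, "wx": 0, "wy": 0, "wz": -0.068}, {"x": 0.018, "y": 0.118, "z": 0, "wx": 0, "wy": 0, "wz": -0.078}, {"x": 0.024, "y": 0.138, "z": 0, "wx": 0.001, "wy": 0, "wz": -0.089}, {"x": 0.024, "y": 0.138, "z": 0, "wx": 0.001, "wy": 0, "wz": -0.089}, {"x": 0.024, "y": 0.138, "z": 0, "wx": 0.001, "wy": 0, "wz": -0.089}]'

```text
t: 14.73
eef_pos: [0.4339, -0.3619, 0.0681]
tool_rot: [-0.0, 0.992, 0.13, 0.0]
contact_force: [-2.0, -3.8, -0.1]
gripper_width: 0.223
```

```bash
python3 st.py;python3 back.py 15 .12
```

```text
t 14.7333 P [ 0.4339 -0.3619  0.0681] yaw 14.91 ftool [-2.89  3.19  0.12] mtool [-0.76 -0.42  0.39] ring [ 0.5627 -0.3282  0.0872] q [ 0.65  0.51 -0.08  1.95  0.06  0.69 -0.78]
shift [ 0.0015  0.0028 -0.2593] turn [-0.     -0.0002 -0.0005]
```

jog_arm --plan '[{"x": 0, "y": 0.003, "z": -0.02, "wx": 0, "wy": 0, "wz": 0}, {"x": 0, "y": 0.003, "z": -0.04, "wx": 0, "wy": 0, "wz": 0}, {"x": 0, "y": 0.003, "z": -0.05, "wx": 0, "wy": 0, "wz": 0}]'

```text
t: 14.98
eef_pos: [0.4339, -0.3619, 0.0785]
tool_rot: [-0.0, 0.992, 0.13, 0.0]
contact_force: [-0.9, -2.9, -2.5]
gripper_width: 0.225
```

```bash
python3 st.py
```

```text
t 14.9833 P [ 0.4339 -0.3619  0.0785] yaw 14.92 ftool [-1.64  2.57  2.52] mtool [-0.48 -0.39  0.31] ring [ 0.5628 -0.3282  0.0975] q [ 0.65  0.49 -0.08  1.94  0.06  0.71 -0.78]
```

The ring comes off freely, with only the wrench's weight on the hand. Lifting clear.

jog_arm --plan '[{"x": 0, "y": 0, "z": -0.04, "wx": 0, "wy": 0, "wz": 0}, {"x": 0, "y": 0, "z": -0.1, "wx": 0, "wy": 0, "wz": 0}, {"x": 0, "y": 0, "z": -0.18, "wx": 0, "wy": 0, "wz": 0}, {"x": 0, "y": 0, "z": -0.28, "wx": 0, "wy": 0, "wz": 0}, {"x": 0, "y": 0, "z": -0.38, "wx": 0, "wy": 0, "wz": 0}, {"x": 0, "y": 0, "z": -0.45, "wx": 0, "wy": 0, "wz": 0}, {"x": 0, "y": 0, "z": -0.45, "wx": 0, "wy": 0, "wz": 0}]'

```text
t: 15.57
eef_pos: [0.4361, -0.3622, 0.1727]
tool_rot: [0.002, 0.991, 0.131, 0.003]
contact_force: [-0.1, -0.7, -1.7]
gripper_width: 0.225
```

```bash
python3 st.py
python3 - <<'E'
from h import *
P,r,o=tool();cal=cams.get_calibration('wrist');im=snap('wrist','w9.png')
v=im[0:230,160:490,::-1].copy()
def T(x,y,z): return (proj('wrist',P+r.apply([x,y,-z]),cal)-[160,0]).astype(int)
cv2.polylines(v,[np.array([T(.1332+.0269*np.cos(a),.0006+.0269*np.sin(a),.026) for a in np.radians(np.arange(30,390,60))])],True,(0,255,0),1)
cv2.circle(v,tuple(T(.0904,.0004,.029)),2,(255,255,0),-1)
# blob measures: sleeve/handle edges at rows
g=cv2.cvtColor(im,cv2.COLOR_RGB2GRAY);pin=cv2.imread('pics/w4.png',0)[50:230,285:365]
for f in ('w4','w5','w9'):
    m=cv2.matchTemplate(cv2.imread(f'pics/{f}.png',0)[0:260,250:400],pin[0:80],cv2.TM_CCOEFF_NORMED);print(f,cv2.minMaxLoc(m)[1::2])
go([.4598,.0490,.16],np.radians(86.6))
cv2.imwrite('pics/w9c.png',cv2.resize(v,None,fx=2,fy=2,interpolation=cv2.INTER_CUBIC))
E
```

```text
t 15.5667 P [ 0.4361 -0.3622  0.1727] yaw 15.01 ftool [-0.31  0.68  1.74] mtool [-0.02  0.01 -0.04] ring [ 0.5648 -0.3283  0.1923] q [ 0.65  0.36 -0.09  1.88  0.04  0.9  -0.76]
w4 (1.0, (35, 50))
w5 (0.3628310561180115, (35, 50))
w9 (0.45496490597724915, (36, 130))
shift [ 0.6498 -1.9524  0.0516] turn [ 0.0012 -0.0005 -0.3978]
```

View pics/w9c.png

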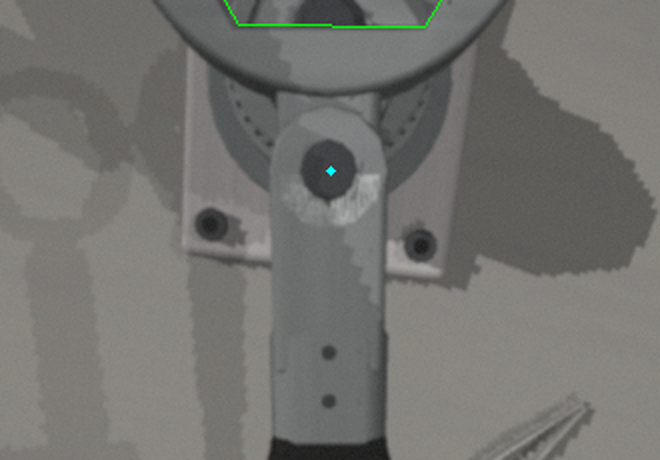

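The wrench is straight again and its hold in the hand is unchanged; the overlay coincides. Returning to the stand.

jog_arm --plan '[{"x": 0.03, "y": -0.08, "z": 0, "wx": 0, "wy": 0, "wz": -0.03}, {"x": 0.08, "y": -0.2, "z": 0, "wx": 0, "wy": 0, "wz": -0.06}, {"x": 0.13, "y": -0.35, "z": 0, "wx": 0, "wy": 0, "wz": -0.095}, {"x": 0.17, "y": -0.5, "z": 0, "wx": 0, "wy": 0, "wz": -0.13}, {"x": 0.21, "y": -0.65, "z": 0, "wx": 0, "wy": 0, "wz": -0.165}, {"x": 0.26, "y": -0.8, "z": 0, "wx": 0, "wy": 0, "wz": -0.2}, {"x": 0.3, "y": -0.92, "z": 0, "wx": 0, "wy": 0, "wz": -0.235}, {"x": 0.33, "y": -1, "z": 0, "wx": 0, "wy": 0, "wz": -0.27}, {"x": 0.33, "y": -1, "z": 0, "wx": 0, "wy": 0, "wz": -0.3}, {"x": 0.33, "y": -1, "z": 0, "wx": 0, "wy": 0, "wz": -0.3}]'

```text
t: 16.45
eef_pos: [0.4466, -0.1496, 0.1698]
tool_rot: [0.001, 0.822, 0.569, 0.001]
contact_force: [0.3, -0.7, -1.5]
gripper_width: 0.224
```

Run:
```python
from h import *
go([.4598,.0490,.13],np.radians(86.56))
```

```text
shift [ 0.9528 -0.288   0.1988] turn [ 0.0006 -0.0001 -0.0953]
```

jog_arm --plan '[{"x": 0.08, "y": -0.02, "z": 0, "wx": 0, "wy": 0, "wz": -0.02}, {"x": 0.22, "y": -0.06, "z": 0, "wx": 0, "wy": 0, "wz": -0.05}, {"x": 0.37, "y": -0.11, "z": 0, "wx": 0, "wy": 0, "wz": -0.08}, {"x": 0.52, "y": -0.15, "z": 0.03, "wx": 0, "wy": 0, "wz": -0.095}, {"x": 0.67, "y": -0.2, "z": 0.06, "wx": 0, "wy": 0, "wz": -0.095}, {"x": 0.8, "y": -0.24, "z": 0.1, "wx": 0, "wy": 0, "wz": -0.095}, {"x": 0.9, "y": -0.27, "z": 0.14, "wx": 0, "wy": 0, "wz": -0.095}, {"x": 0.953, "y": -0.288, "z": 0.18, "wx": 0, "wy": 0, "wz": -0.095}, {"x": 0.953, "y": -0.288, "z": 0.2, "wx": 0, "wy": 0, "wz": -0.095}, {"x": 0.953, "y": -0.288, "z": 0.2, "wx": 0, "wy": 0, "wz": -0.095}, {"x": 0.953, "y": -0.288, "z": 0.2, "wx": 0, "wy": 0, "wz": -0.095}]'

```text
t: 17.37
eef_pos: [0.4594, 0.0476, 0.1293]
tool_rot: [0.0, 0.729, 0.684, -0.0]
contact_force: [-0.4, -0.1, -2.5]
gripper_width: 0.228
```

```bash
python3 st.py
python3 - <<'E'
from h import *
go([.4598,.0490,.046],np.radians(86.56))
go([.4598,.0490,.0264],np.radians(86.56))
E
```

```text
t 17.3667 P [0.4594 0.0476 0.1293] yaw 86.34 ftool [-0.16 -0.35  2.51] mtool [-0.03 -0.12 -0.07] ring [0.4685 0.1805 0.1482] q [ 0.2   0.31 -0.51  2.12  0.22  0.76 -0.51]
shift [0.0075 0.0012 0.4166] turn [ 0.0001  0.0003 -0.0012]
shift [0.0075 0.0012 0.5146] turn [ 0.0001  0.0003 -0.0012]
```

jog_arm --plan '[{"x": 0.007, "y": 0.001, "z": 0.05, "wx": 0, "wy": 0, "wz": -0.001}, {"x": 0.007, "y": 0.001, "z": 0.13, "wx": 0, "wy": 0, "wz": -0.001}, {"x": 0.007, "y": 0.001, "z": 0.22, "wx": 0, "wy": 0, "wz": -0.001}, {"x": 0.007, "y": 0.001, "z": 0.31, "wx": 0, "wy": 0, "wz": -0.001}, {"x": 0.007, "y": 0.001, "z": 0.38, "wx": 0, "wy": 0, "wz": -0.001}, {"x": 0.007, "y": 0.001, "z": 0.42, "wx": 0, "wy": 0, "wz": -0.001}, {"x": 0.007, "y": 0.001, "z": 0.42, "wx": 0, "wy": 0, "wz": -0.001}]'

```text
t: 17.95
eef_pos: [0.4586, 0.0478, 0.0437]
tool_rot: [-0.0, 0.729, 0.685, -0.002]
contact_force: [0.3, -0.5, -1.2]
gripper_width: 0.223
```

```bash
python3 st.py
python3 - <<'E'
from h import *
go([.4598,.0490,.0264],np.radians(86.56))
E
```

```text
t 17.95 P [0.4586 0.0478 0.0437] yaw 86.42 ftool [-0.45  0.3   1.17] mtool [ 0.03 -0.05  0.  ] ring [0.4676 0.1807 0.0625] q [ 0.13  0.46 -0.44  2.17  0.35  0.58 -0.63]
shift [0.0065 0.0056 0.0867] turn [-0.0008  0.0006 -0.0008]
```

jog_arm --plan '[{"x": 0.006, "y": 0.006, "z": 0.01, "wx": -0.001, "wy": 0.001, "wz": -0.001}, {"x": 0.006, "y": 0.006, "z": 0.03, "wx": -0.001, "wy": 0.001, "wz": -0.001}, {"x": 0.006, "y": 0.006, "z": 0.055, "wx": -0.001, "wy": 0.001, "wz": -0.001}, {"x": 0.006, "y": 0.006, "z": 0.075, "wx": -0.001, "wy": 0.001, "wz": -0.001}, {"x": 0.006, "y": 0.006, "z": 0.085, "wx": -0.001, "wy": 0.001, "wz": -0.001}, {"x": 0.006, "y": 0.006, "z": 0.085, "wx": -0.001, "wy": 0.001, "wz": -0.001}]'

```text
t: 18.45
eef_pos: [0.4598, 0.0489, 0.0266]
tool_rot: [-0.0, 0.728, 0.686, 0.001]
contact_force: [0.4, -0.5, -1.6]
gripper_width: 0.226
```

```bash
python3 st.py
```

```text
t 18.45 P [0.4598 0.0489 0.0266] yaw 86.6 ftool [-0.52  0.43  1.56] mtool [ 0.05 -0.07 -0.01] ring [0.4683 0.1818 0.0458] q [ 0.11  0.49 -0.42  2.18  0.38  0.54 -0.65]
```

jog_arm --plan '[{"x": 0, "y": 0, "z": 0.003, "wx": 0, "wy": 0, "wz": 0}, {"x": 0, "y": 0, "z": 0.005, "wx": 0, "wy": 0, "wz": 0}, {"x": 0, "y": 0, "z": 0.005, "wx": 0, "wy": 0, "wz": 0}]'

```text
t: 18.7
eef_pos: [0.46, 0.0489, 0.0264]
tool_rot: [0.0, 0.728, 0.686, 0.001]
contact_force: [-2.8, -0.7, 8.5]
gripper_width: 0.226
```

jog_arm --hand 1 --plan '[{"x": 0, "y": 0, "z": 0, "wx": 0, "wy": 0, "wz": 0}, {"x": 0, "y": 0, "z": 0, "wx": 0, "wy": 0, "wz": 0}, {"x": 0, "y": 0, "z": 0, "wx": 0, "wy": 0, "wz": 0}, {"x": 0, "y": 0, "z": 0, "wx": 0, "wy": 0, "wz": 0}, {"x": 0, "y": 0, "z": 0, "wx": 0, "wy": 0, "wz": 0}, {"x": 0, "y": 0, "z": 0, "wx": 0, "wy": 0, "wz": 0}, {"x": 0, "y": 0, "z": 0, "wx": 0, "wy": 0, "wz": 0}, {"x": 0, "y": 0, "z": 0, "wx": 0, "wy": 0, "wz": 0}]'

```text
t: 19.37
eef_pos: [0.46, 0.0489, 0.0264]
tool_rot: [0.0, 0.728, 0.686, 0.001]
contact_force: [0.4, 0.6, -0.4]
gripper_width: 0.999
```

jog_arm --plan '[{"x": 0, "y": 0, "z": -0.05, "wx": 0, "wy": 0, "wz": 0}, {"x": 0, "y": 0, "z": -0.15, "wx": 0, "wy": 0, "wz": 0}, {"x": 0, "y": 0, "z": -0.3, "wx": 0, "wy": 0, "wz": 0}, {"x": -0.02, "y": 0, "z": -0.5, "wx": 0, "wy": 0, "wz": 0}, {"x": -0.05, "y": 0, "z": -0.7, "wx": 0, "wy": 0, "wz": 0}, {"x": -0.08, "y": 0, "z": -0.88, "wx": 0, "wy": 0, "wz": 0}, {"x": -0.1, "y": 0, "z": -0.97, "wx": 0, "wy": 0, "wz": 0}, {"x": -0.1, "y": 0, "z": -0.97, "wx": 0, "wy": 0, "wz": 0}, {"x": -0.1, "y": 0, "z": -0.97, "wx": 0, "wy": 0, "wz": 0}]'

```text
t: 20.12
eef_pos: [0.459, 0.0287, 0.2217]
tool_rot: [0.001, 0.728, 0.686, 0.001]
contact_force: [-0.0, 0.8, -0.9]
gripper_width: 0.996
```

```bash
python3 st.py
python3 - <<'E'
from h import *
a=snap('wrist','w10.png');snap('scene','s10.png');snap('top','t10.png')
for n in('wrench_ring','wrench_grip'):
  for d in finder.place_of('scene',n)[:1]: print(n,round(d['confidence'],2),np.round(d['location'],1),ray('scene',d['location'],.045).round(4))
cal=cams.get_calibration('wrist')
v=np.vstack([a[0:320,200:520,::-1],cv2.resize(cv2.imread('pics/s10.png')[170:370,180:540],(320,178))])
w=np.vstack([cv2.imread('pics/w3.png')[0:320,200:520],cv2.resize(cv2.imread('pics/t10.png')[160:360,120:520],(320,178))])
cv2.imwrite('pics/w10c.png',np.hstack([v,w]))
E
```

```text
t 20.1167 P [0.459  0.0287 0.2217] yaw 86.56 ftool [ 0.8  -0.09  0.91] mtool [ 0.05  0.01 -0.08] ring [0.4676 0.1616 0.2408] q [ 0.3   0.17 -0.55  2.03  0.11  0.96 -0.36]
wrench_ring 0.64 [221.2 336.7] [0.4719 0.1813 0.045 ]
wrench_grip 0.87 [291.4 306.9] [0.4669 0.0488 0.045 ]
```

View pics/w10c.png

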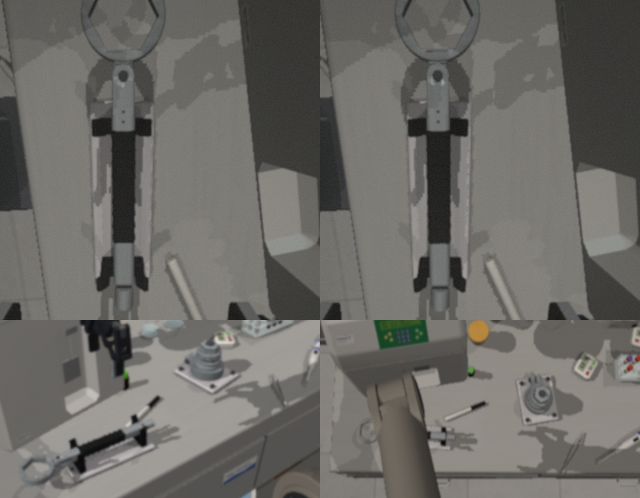

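The wrench lies in both saddles, straight and in the same place as at the start (left panel after, right panel before; pin at (123,75) and (437,75)). The bystanders appear undisturbed and the hand is clear. Handing in.

```bash
python3 -c "
from station import bot
print(bot.hand_in())"
```

```text
the job is handed in; nothing more can be done
None
```

The job is done and handed in, at about 20 s of the 72 s allowed. The cap is tightened to break-over and the wrench is back in its stand.

- **Seating:** I set the ring over the hexagon until it met the skirt, with its centre at about 0.087 m.
- **Tightening:** The cap turned clockwise against about 3–4 N at the sleeve. It came tight about 0.5 rad after the start, when the force rose to 9.3 N.
- **Break-over:** I swung the handle about the hinge pin by an estimated 0.21 rad, against the stop at 0.36 rad. The force fell to 6.9 and then 6.4 N. A picture during the swing showed the head tilted about 9° to the handle. The last 0.06 rad comes from the arm's motion, not from a picture.
- **Return:** I let the handle back, and a picture showed the wrench straight again. I lifted it off freely and laid it back in both saddles.

**Last checks:** the wrist picture matches the one from before the pick-up, the hand was clear, and the bystanders looked unmoved.

Two readings disagreed slightly:
- The scene-camera network put the sleeve 5–7 mm off in x from the wrist view. I trusted the wrist view.
- About 3–4 N of side force remained after letting back. It did not pull in the loosening direction and was gone once the ring was off.

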